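# Thread the boss rings on the carrying rod and hang them on the drying stand

## Robot

A 6-joint arm with a two-finger parallel gripper is mounted at the origin on the work surface. World frame = base frame: x ahead of the robot, y to its left, z up, the work surface at z = 0. Lengths are in m, angles in degrees, forces in N, time in s.
With the tool pointing down it reaches from about 0.4 to 0.825 m from the base axis. Payload 7 kg.
Tool frame: the origin (TCP) lies at the centre of the arm's flange, where the gripper is bolted on; the fingertips stand 178 mm ahead of it and the grasp point (between the pads) lies 159 mm ahead of it (tip_reach is the distance from the TCP to the fingertips, in m); z points along the fingers, y is the line along which they close (so a half turn about z gives the same grasp; the last joint's range is limited). The gripper opens to 88 mm and grips with 3 to 60 N. Pads are 19 mm wide; open, the fingers measure 130 mm over their backs; the gripper's body (78 mm by 193 mm) begins 47 mm behind the grasp point.
Start: joints at [-49.67, 20.546, 0.682, 0, -70.136, -16.507], TCP at [0.273, -0.617, 0.405] pointing down, gripper open.
Joint ranges: [-176.03, 176.03], [-82.01, 121.73], [-58.28, 71.71], [-173.87, 95.51], [-174.79, -0.11], [-173.66, 173.66]. Speed limits (degrees/s): [136.94, 136.94, 172.46, 180, 180, 180].

## Interface

Orientations are given as [roll, pitch, yaw] about the fixed x, y, z axes, in that order (R = Rz(yaw) Ry(pitch) Rx(roll)).
In Python, from plant import * gives the robot as it stands.
- The arm moves only by the shell command python3 -m handwheel 'ROWS'. ROWS is JSON, a list of rows, each a list of 7 numbers: the opening, from -1 (shut) to 1 (fully open), then the shift along the tool's x, y, z as a fraction of full scale, then the turn, a rotation vector about the tool's x, y, z as a fraction of full scale. A call has 1 to 5 rows; each row shifts and turns the commanded pose from where the row before left it, along the tool's axes as they then stand; what a row does not reach is not made up. Full scale, the value 1, is 0.025 m for a shift and 6 degrees for a turn. A row lasts 1/8 s, in which the tool goes at most 62.5 mm and 10.7 degrees, less where a joint would pass 70% of its speed; a pose out of reach is approached as far as the arm can. A call with a number of a shift or a turn outside -1 to 1 is refused whole. A call with a gripper value outside its range is refused whole. The fingers move at their own pace and stop on an object; the grip force is fixed at half the most. Time passes only in rows, so rows that do not move let the fingers close. It gives the time, the measured TCP pose, the force, the opening and the grip force at its end, in the units of the state.
- get_obs(): the state, without advancing time (a new reading comes with each control period).
- snapshot(name): name is "scene" or "top"; returns a dict with "color" (400x640x3 uint8, red, green, blue), "fx", "fy", "cx", "cy" (pixels), "R" (3x3) and "t" (3): a world point X has camera coordinates R X + t. Camera axes: x right, y down, z forward; pixel columns grow to the right and rows downward; lengths in m; the calibration is good to about 2 mm. A picture is of the moment at which its call begins. There is no depth.
- close_job(): hands the job in; it is judged then, once.
The state is a dict: "clock": time; "joint_pos": joint angles; "qvel": joint speeds; "tau": joint torques, N m; "tool_pos": TCP position; "orientation": TCP orientation; "force": force on the tool from outside, world axes, zero at the start; "moment": the same for the moment, N m; "opening": finger opening in m; "gripper_force": force on a finger pad.
Only numpy, scipy, OpenCV 4.12 (cv2) and the standard library are available. Lean on these libraries where they do the work, as an engineer would, in place of code of your own. Each camera call takes 0.05 s, during which the arm holds its last target. There are 200 camera calls.

## Task

Take the steel rod by its wooden handle from the drying stand, thread it through the three wooden rings standing in the V trough, and, with the rings still in the trough, press them up snug between the rod's collar and the trough's end plate with a light steady push of about 5 to 15 N (never more than 25 N on a ring). Then lift all three off together on the rod and lay the loaded rod back in both notches of the stand, the rings closed up against the collar between the two uprights. Handle the rings only with the rod, let go at the end, and leave everything else where it is.

Things in the scene. Friction and masses are not known exactly. Their poses are not given: they have to be found in the camera images.
- rod: steel rod with wooden handle, 231 mm long, 0.15 kg. Origin: on its axis at the collar's front face; x to the tip, z up at the start. In x: handle -116 to -52 mm, 11 mm round neck to -6, 26 mm collar to 0, 11 mm round shank to 90, then a point tapering to 3 mm at 115. Starts level in the stand's notches. Balances near x +6 mm
- handle (a point): place to grip the rod, on its axis at x -86 mm, mid-handle; the dark wooden handle is 20 mm wide (across y), 22 mm high, 64 mm long, and overhangs the stand. Axes as the rod's
- stand: fixed wooden drying stand, base 125 x 70 x 12 mm. Origin: centre of its underside; x is the direction of the rod lying in it (tip to +x), z up. Two uprights 10 mm thick at x -48 and +48 mm, 86 mm clear between them, each ending in an open-topped 90-degree V notch: bottom 68 mm high, prong tops 82 mm, mouth 28 mm wide
- seat (a point): point on the stand where the rod's origin belongs: 20 mm on the handle side (-x) of the stand's centre and 75 mm high, the height of the rod's axis at rest in the notches. The neck then lies in the near notch, the shank beyond the rings in the far one; 8 mm farther forward or 16 mm back is still fine. Axes as the stand's
- rack: fixed wooden V trough (90 degrees, sides 33 mm high) on a 155 x 70 x 8 mm base; the rings stand on edge in it. Origin: on the underside; x along the trough from its open entry end (x -60 mm) to the end plate, z up. The rings' common axis is y 0, 47 mm high
- slot (a point): centre of the end plate's slot, on the rings' axis, for a plate at the middle of its range (does not follow the plate). Upright aluminium plate across the trough, 65 mm wide, 8 thick, top 72 mm high; slot 21 mm wide, open at the top. It is clamped with its ring-side face anywhere from rack x +30 to +55 mm: not measured, to be felt for; rigid below 80 N
- ring_a: wooden ring standing on edge in the trough, first from the entry end: 50 mm across, hole 14 mm, 18 mm thick, about 25 g. Origin: its centre; x along the hole. Slides freely along the trough; some 10 mm apart from its neighbour at the start
- ring_b: wooden ring standing on edge in the trough, second from the entry end: 50 mm across, hole 14 mm, 18 mm thick, about 25 g. Origin: its centre; x along the hole. Slides freely along the trough; some 10 mm apart from its neighbour at the start
- ring_c: wooden ring standing on edge in the trough, third from the entry end: 50 mm across, hole 14 mm, 18 mm thick, about 25 g. Origin: its centre; x along the hole. Slides freely along the trough; some 10 mm apart from its neighbour at the start
- calculator: black pocket calculator lying flat, 140 x 78 x 13 mm; not part of the job, stays where it is. Origin: centre of its underside
- tape: boxy yellow tape measure standing upright, 66 x 36 x 60 mm; not part of the job, stays where it is. Origin: centre of its underside
- pencil: flat wooden carpenter's pencil, 170 x 9 x 8 mm; not part of the job, stays where it is. Origin: centre of its underside
- ruler: flat steel ruler, 300 x 26 x 3 mm; not part of the job, stays where it is. Origin: centre of its underside
- big_ring: larger wooden ring lying flat, 84 mm across, hole 32 mm, 18 mm high; not one of the three; not part of the job, stays where it is. Origin: centre of its underside
- block: stepped wooden pattern block, 100 x 80 mm, 92 mm high; not part of the job, stays where it is. Origin: centre of its underside
- glue: white glue bottle, 56 mm across, 130 mm high; not part of the job, stays where it is. Origin: centre of its underside
There are look-alikes about, which are no part of the job. Leave any blue or pink look-alike of the rack alone.

How it is judged:
By the outcome, as a careful person would: the job done as asked, in the order asked, and still so for the second after the job is handed in, with the robot touching nothing.
It also fails if it takes over 64 s, if anything falls off the work surface, if the arm or the gripper's body presses on something with over 40 N, if the wrist force passes 120 N, or if a joint passes its speed limit or range.

## Working session

There is one attempt and no reset: what is moved stays moved. The work goes in short steps, Python scripts to look and compute and a shell command to move; the robot and the scene stay as the last step left them, time stands still between calls to the robot, and variables do not carry over. Pictures are saved under pics/ and viewed, at most 10 in all, crops included, and the job is handed in when it is done.

```bash
ls; mkdir -p pics
python3 - <<'E'
from plant import *
import cv2,pickle
for n in("scene","top"):
    s=snapshot(n);cv2.imwrite(f"pics/{n}0.png",cv2.resize(s["color"][:,:,::-1],(800,500)));pickle.dump(s,open(n+"0.pkl","wb"))
    print(n,s["fx"],s["fy"],s["cx"],s["cy"],s["R"],s["t"])
o=get_obs();print(o)
E
```

```text
pics
scene 496.7116108148838 496.7116108148838 319.988584069694 201.71579694281755 [[ 0.01597349  0.99964619  0.02126833]
 [ 0.56667217  0.00847424 -0.82389978]
 [-0.8237885   0.02521273 -0.56633631]] [-0.0146335  -0.21511243  1.74954242]
top 363.5115980011526 363.5115980011526 318.00094159374737 207.98669561951573 [[ 0.02746826 -0.99960756  0.00549739]
 [-0.99558958 -0.02785053 -0.08958644]
 [ 0.08970439 -0.00301236 -0.99596388]] [-0.03858738  0.47391157  1.13247461]
{'clock': 0.1, 'joint_pos': array([-4.96689577e+01,  2.05848780e+01,  6.40520204e-01, -1.72972708e-02,
       -7.01363678e+01, -1.65078552e+01]), 'qvel': array([ 0.05781774, -0.0819725 ,  0.23596465,  0.09250596,  0.07570289,
       -0.01447192]), 'tau': array([-1.92548709e-03, -5.84164059e+01,  2.93750435e+01,  7.01545626e+00,
        1.01761168e-02, -6.42969667e-05]), 'tool_pos': array([ 0.2725795 , -0.61732639,  0.40385664]), 'orientation': array([ 1.79917981e+02, -7.34850108e-03, -1.56182696e+02]), 'force': array([ 0.2572706 ,  0.51054427, -1.31551929]), 'moment': array([ 0.06338265,  0.04167268, -0.00781048]), 'gripper_force': 0.0, 'opening': 0.08752664026454644}
```

View pics/scene0.png

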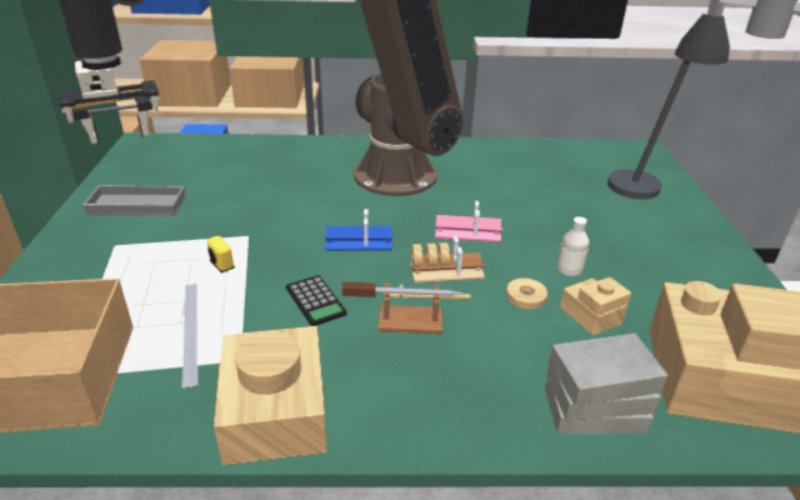

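View pics/top0.png

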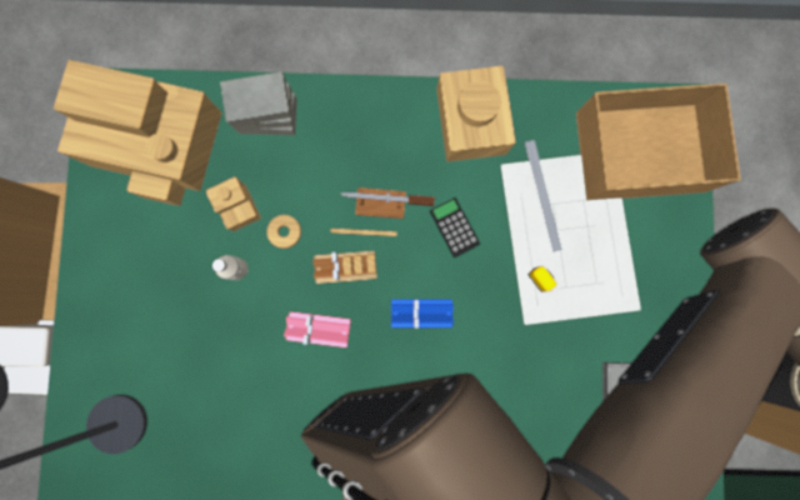

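The scene view shows the rod in its stand at (400,290) with the handle towards -y, and the rack at (447,262) with the rings on its -y side. The top view has the rod at (390,198) and the rack at (345,266). Next I'll zoom in on both.

Run:
```python
import cv2,pickle
for n,(x0,x1,y0,y1),k in(("top",(240,360,140,232),6.5),("scene",(264,400,180,272),5.8)):
    s=pickle.load(open(n+"0.pkl","rb"))["color"][y0:y1,x0:x1,::-1]
    im=cv2.resize(s,None,fx=k,fy=k,interpolation=cv2.INTER_CUBIC)
    for v in range((x0+9)//10*10,x1,10): cv2.putText(im,str(v),(int((v-x0)*k),10),0,.35,(255,255,255));cv2.line(im,(int((v-x0+.5)*k),12),(int((v-x0+.5)*k),20),(255,255,255))
    for v in range((y0+9)//10*10,y1,10): cv2.putText(im,str(v),(0,int((v-y0+.5)*k)+4),0,.35,(255,255,255));cv2.line(im,(24,int((v-y0+.5)*k)),(32,int((v-y0+.5)*k)),(255,255,255))
    cv2.imwrite(f"pics/{n}0z.png",im);print(im.shape)
```

```text
(598, 780, 3)
(534, 789, 3)
```

View pics/top0z.png

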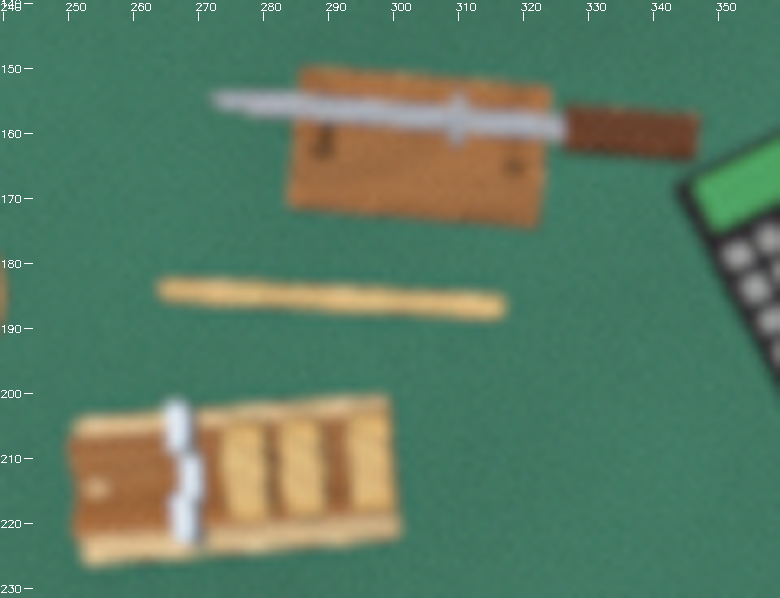

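View pics/scene0z.png

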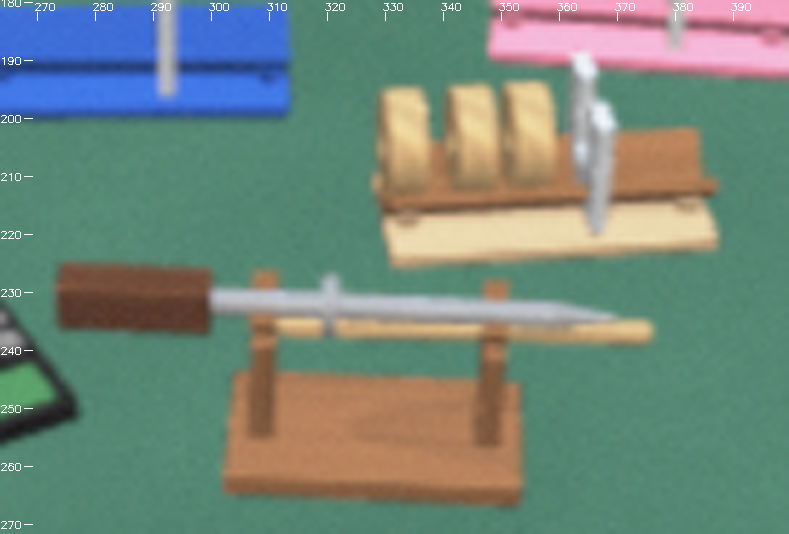

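The top crop shows the rod from its tip at (271.5,154.5) to its handle end at (346,161), with the collar at x≈309. The rack base spans (251,204) to (300,222), with rings at x≈275, 284 and 295 and the plate at about 267. In the scene crop the ring tops are at (332,195), (344,194) and (354,194). Now I'll measure with masks.

```bash
cat > h.py <<'E'
import numpy as np,cv2,pickle
def ray(s,u,v,z):
    R=np.array(s["R"]);t=np.array(s["t"]);c=-R.T@t
    d=R.T@np.array([(u-s["cx"])/s["fx"],(v-s["cy"])/s["fy"],1.]);return c+d*(z-c[2])/d[2]
def proj(s,X):
    q=np.array(s["R"])@np.array(X)+np.array(s["t"]);return s["fx"]*q[0]/q[2]+s["cx"],s["fy"]*q[1]/q[2]+s["cy"]
def hsv(s): return cv2.cvtColor(s["color"],cv2.COLOR_RGB2HSV).astype(int)
E
cat > m.py <<'E'
from h import *
T=pickle.load(open("top0.pkl","rb"));S=pickle.load(open("scene0.pkl","rb"))
def pts(m,x0,x1,y0,y1):
    v,u=np.nonzero(m[y0:y1,x0:x1]);return u+x0,v+y0
H=hsv(T)
grey=(H[...,1]<60)&(H[...,2]>110); 
u,v=pts(grey,268,306,150,162); k=np.polyfit(u,v,1);print("shank line top",k)
hn=(H[...,0]<18)&(H[...,2]<135)&(H[...,1]>90); u,v=pts(hn,326,350,152,168);print("handle",u.min(),u.max(),u.mean(),v.mean(),len(u), "line at mean",np.polyval(k,u.mean()))
a=ray(T,271.5,np.polyval(k,271.5),.075);b=ray(T,346,v.mean()+(346-u.mean())*k[0],.075);c=ray(T,309,np.polyval(k,309),.075);hc=ray(T,u.mean(),v.mean(),.079)
print("tip",a,"end",b,"collar",c,"handle c",hc,"yaw",np.degrees(np.arctan2(*(a-b)[1::-1])),np.linalg.norm(a-b))
d=(a-b)/np.linalg.norm(a-b);print("origin from ends",(a-.115*d+b+.116*d)/2)
# rack
ng=(H[...,0]<35)&(H[...,1]>50)
for n,(y0,y1) in {"up":(194,212),"lo":(214,232)}.items():
    U=[];V=[]
    for x in list(range(255,263))+list(range(272,297)):
        col=np.nonzero(ng[y0:y1,x])[0]
        U.append(x);V.append(y0+(col.min()-.5 if n=="up" else col.max()+.5))
    k=np.polyfit(U,V,1);A=ray(T,252,np.polyval(k,252),.006);B=ray(T,299,np.polyval(k,299),.006)
    print(n,k,A,B,np.degrees(np.arctan2(*(A-B)[1::-1])))
for y in (202,224,208,218):
    r=np.nonzero(ng[y,240:310])[0]+240;print(y,r.min(),r.max(),ray(T,r.min()-.5,y,.006),ray(T,r.max()+.5,y,.006))
Hs=hsv(S);lt=(Hs[...,0]<30)&(Hs[...,2]>150)&(Hs[...,1]>50)
for x0,x1 in((328,338),(340,350),(350,360)):
    u,v=pts(lt,x0,x1,190,204);top=[u[v==w].mean() for w in range(v.min(),v.min()+3)];print("ring scene",v.min(),top,ray(S,np.mean(top),v.min(),.072))
for x0,x1 in((272,281),(282,290),(291,300)):
    u,v=pts((H[...,0]<30)&(H[...,2]>165)&(H[...,1]>50),x0,x1,204,220);print("ring top",u.min(),u.max(),v.mean(),ray(T,u.mean(),v.mean(),.066))
for p in((363.5,190),(366.5,198)):print("plate scene",ray(S,*p,.072))
for p in((266.5,203),(268,222)):print("plate top",ray(T,*p,.072))
E
python3 m.py
```

```text
shank line top [4.74221300e-02 1.42148903e+02]
handle 327 346 336.91525423728814 160.0084745762712 118 line at mean 158.12614237158516
tip [0.62885971 0.12162814 0.075     ] end [ 0.61855811 -0.1069991   0.075     ] collar [0.62662444 0.00662287 0.075     ] handle c [ 0.618195   -0.07893234  0.079     ] yaw 87.42008468338847 0.2288592150544482
origin from ends [0.62373142 0.00781401 0.075     ]
up [-8.59375000e-02  2.25708333e+02] [0.48294968 0.187081   0.006     ] [0.50025782 0.03642371 0.006     ] 96.55364459679902
lo [-8.20656663e-02  2.47208425e+02] [0.41075427 0.18392254 0.006     ] [0.42726028 0.03407577 0.006     ] 96.28593653638619
202 276 299 [0.49170164 0.11182093 0.006     ] [0.49386866 0.03460757 0.006     ]
224 253 283 [0.4188786  0.18267782 0.006     ] [0.4216277  0.08354173 0.006     ]
208 250 299 [0.46998593 0.19454586 0.006     ] [0.47447738 0.03398624 0.006     ]
218 251 300 [0.43791921 0.18991837 0.006     ] [0.44237536 0.02974903 0.006     ]
ring scene 195 [np.float64(333.0), np.float64(333.0), np.float64(333.0)] [0.4517615  0.04094015 0.072     ]
ring scene 195 [np.float64(345.0), np.float64(345.0), np.float64(345.0)] [0.45124741 0.07333823 0.072     ]
ring scene 194 [np.float64(354.5), np.float64(354.5), np.float64(354.5)] [0.44596384 0.09938708 0.072     ]
ring top 272 280 211.0487804878049 [0.45788943 0.10052385 0.066     ]
ring top 282 289 211.42477876106196 [0.45751491 0.07276278 0.066     ]
ring top 291 299 211.35398230088495 [0.45859339 0.041892   0.066     ]
plate scene [0.42575356 0.12558568 0.072     ]
plate scene [0.46479585 0.13018413 0.072     ]
plate top [0.48106125 0.13141681 0.072     ]
plate top [0.42351742 0.12457271 0.072     ]
```

```bash
cat > m2.py <<'E'
from h import *
T=pickle.load(open("top0.pkl","rb"));S=pickle.load(open("scene0.pkl","rb"));H=hsv(T)
green=(H[...,0]>60)&(H[...,0]<95)&(H[...,1]>70)
P=[]
for u in list(range(273,283))+list(range(328,345)):
    r=np.nonzero(~green[150:170,u])[0]+150
    P.append(ray(T,u,r.mean(),.075))
P=np.array(P);k=np.polyfit(P[:,1],P[:,0],1);print("rod x(y)",k,"yaw",90-np.degrees(np.arctan(k[0])),"resid",np.abs(np.polyval(k,P[:,1])-P[:,0]).max())
print("x at handle end/mid/collar/tip",[np.polyval(k,y) for y in(-.107,-.078,.0075,.12)])
for u in(272,346.5,325.8,309.5):print(u,ray(T,u,158,.075)[1])
for n,p in{"scene h end":(272.5,231),"h front":(299,232),"collar":(320,230.5),"tip":(369,234.5)}.items():print(n,ray(S,*p,.075))
E
python3 m2.py
python3 -m handwheel '[[1,0,0,0,0,0,-1],[1,0,0,0,0,0,-1],[1,0,0,0,0,0,-1],[1,0,0,0,0,0,-1],[1,0,0,0,0,0,-1]]'
python3 -m handwheel '[[1,0,0,0,0,0,-1],[1,0,0,0,0,0,-1],[1,0,0,0,0,0,-1],[1,0,0,0,0,0,-1],[1,0,0,0,0,0,-1]]'
```

```text
rod x(y) [0.05202016 0.62347225] yaw 87.02214847698939 resid 0.0013063461801834375
x at handle end/mid/collar/tip [np.float64(0.6179060902903682), np.float64(0.6194146749750853), np.float64(0.6238623987869236), np.float64(0.6297146669603951)]
272 0.11973818585069204
346.5 -0.10837556098698745
325.8 -0.04494118819290379
309.5 0.0049811387920323975
scene h end [ 0.61492303 -0.11133013  0.075     ]
h front [ 0.61811299 -0.04741751  0.075     ]
collar [0.61165237 0.00329697 0.075     ]
tip [0.62596501 0.12094118 0.075     ]
clock: 0.72
tool_pos: [0.2726, -0.6174, 0.4041]
orientation: [179.9, 0.0, -126.0]
force: [0.4, 0.8, -0.6]
opening: 0.0879
gripper_force: 0.0
clock: 1.35
tool_pos: [0.2726, -0.6173, 0.4041]
orientation: [180.0, 0.0, -96.0]
force: [-0.1, -0.3, 0.6]
opening: 0.088
gripper_force: 0.0
```

```bash
W='python3 -m handwheel'
$W '[[1,0,0,0,0,0,-0.5],[1,-0.99,-0.55,0.18,0,0,0],[1,-0.99,-0.55,0.18,0,0,0],[1,-0.99,-0.55,0.18,0,0,0],[1,-0.99,-0.55,0.18,0,0,0]]' >/dev/null
$W '[[1,-0.99,-0.55,0.18,0,0,0],[1,-0.99,-0.55,0.18,0,0,0],[1,-0.99,-0.55,0.18,0,0,0],[1,-0.99,-0.55,0.18,0,0,0],[1,-0.99,-0.55,0.18,0,0,0]]' >/dev/null
$W '[[1,-0.99,-0.55,0.18,0,0,0],[1,-0.99,-0.55,0.18,0,0,0],[1,-0.99,-0.55,0.18,0,0,0],[1,-0.99,-0.55,0.18,0,0,0],[1,-0.99,-0.55,0.18,0,0,0]]' >/dev/null
$W '[[1,-0.99,-0.55,0.18,0,0,0],[1,-0.99,-0.55,0.18,0,0,0],[1,-0.99,-0.55,0.18,0,0,0],[1,-0.99,-0.55,0.18,0,0,0],[1,-0.99,-0.55,0.18,0,0,0]]' >/dev/null
$W '[[1,-0.99,-0.55,0.18,0,0,0],[1,-0.99,-0.55,0.18,0,0,0],[1,-0.99,-0.55,0.18,0,0,0],[1,-0.99,-0.6,0.18,0,0,0],[1,0,0,0,0,0,0]]'
```

```text
clock: 4.47
tool_pos: [0.6224, -0.0647, 0.3003]
orientation: [180.0, -0.0, -93.1]
force: [-0.8, 0.5, -1.0]
opening: 0.0878
gripper_force: 0.0
```

```bash
W='python3 -m handwheel'
$W '[[1,0,0.09,0.9,0,0,0],[1,0,0,0.9,0,0,0],[1,0,0,0.85,0,0,0],[1,0,0,0,0,0,0]]'
$W '[[-1,0,0,0,0,0,0],[-1,0,0,0,0,0,0],[-1,0,0,0,0,0,0],[-1,0,0,0,0,0,0],[-1,0,0,0,0,0,0]]'
$W '[[-1,0,0,0,0,0,0],[-1,0,0,0,0,0,0],[-1,0,0,0,0,0,0],[-1,0,0,0,0,0,0]]'
```

```text
clock: 4.97
tool_pos: [0.6183, -0.0668, 0.2333]
orientation: [179.8, -0.0, -93.2]
force: [-0.1, 0.0, 0.3]
opening: 0.0877
gripper_force: 0.0
clock: 5.6
tool_pos: [0.6189, -0.0666, 0.2351]
orientation: [-180.0, 0.0, -93.2]
force: [-0.2, -0.4, -0.2]
opening: 0.0432
gripper_force: 0.0
clock: 6.1
tool_pos: [0.6184, -0.0666, 0.2347]
orientation: [179.9, -0.0, -93.2]
force: [-4.7, -0.2, 1.7]
opening: 0.0198
gripper_force: 30.0
```

```bash
W='python3 -m handwheel'
$W '[[-1,0,0,-0.3,0,0,0],[-1,0,0,-0.5,0,0,0],[-1,0,0,-0.6,0,0,0],[-1,0,0,-0.6,0,0,0],[-1,0,0,0,0,0,0]]'
python3 - <<'E'
from plant import *
import pickle
from h import *
for n in("scene","top"):
    s=snapshot(n);pickle.dump(s,open(n+"1.pkl","wb"))
o=get_obs();print(o["tool_pos"],o["orientation"],o["moment"])
ims=[]
for n,(x0,x1,y0,y1) in(("top",(240,360,140,200)),("scene",(264,400,170,260))):
    s=pickle.load(open(n+"1.pkl","rb"));im=cv2.resize(s["color"][y0:y1,x0:x1,::-1],None,fx=(4.2 if n=="top" else 3.7),fy=(4.2 if n=="top" else 3.7),interpolation=cv2.INTER_CUBIC);ims.append(im[:,:500])
cv2.imwrite("pics/lift.png",np.vstack(ims));print([i.shape for i in ims])
E
```

```text
clock: 6.72
tool_pos: [0.6195, -0.0665, 0.287]
orientation: [-179.8, 0.0, -93.2]
force: [-0.3, 0.2, -2.0]
opening: 0.0196
gripper_force: 30.0
[ 0.61877074 -0.06654816  0.28510055] [-1.79977425e+02  1.93779089e-02 -9.31848723e+01] [-0.13236739  0.13724582 -0.01020295]
[(252, 500, 3), (333, 500, 3)]
```

View pics/lift.png

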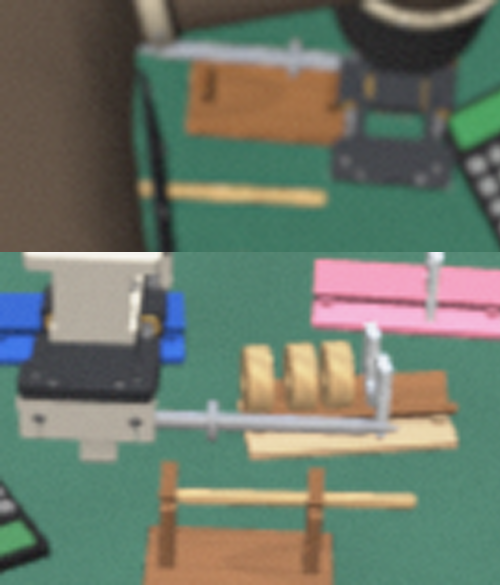

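The lift picture shows the rod held clear of the stand, with the collar at about (321,215) and the tip at (369,217.6) in scene pixels. I'll check its tilt with a line fit.

Run:
```python
from h import *
for i,y0,y1,z in((0,226,240,.075),(1,208,224,.126)):
    s=pickle.load(open(f"scene{i}.pkl","rb"));H=hsv(s);g=(H[...,1]<60)&(H[...,2]>100)&(H[...,0]>85)
    L=[]
    for u in list(range(324,344))+list(range(352,358)) :
        r=np.nonzero(g[y0:y1,u])[0]+y0
        if 2<len(r)<7: L.append((u,r.mean()))
    L=np.array(L);k=np.polyfit(L[:,0],L[:,1],1)
    def P(x,dz=0):return proj(s,[.6238+.052*x,.0055+.9986*x,z+dz])
    a,b=P(.01),P(.085)
    e=[np.polyval(k,p[0])-p[1] for p in(a,b)];pm=P(.01,.01)[1]-a[1]
    print(i,len(L),k[0],"z err mm at x10,x85:",[10*q/pm for q in e],"collar u pred",P(-.003)[0],"tip",P(.115)[0])
T=pickle.load(open("top1.pkl","rb"))
```

```text
0 25 0.03697018004500994 z err mm at x10,x85: [np.float64(6.077623306605837), np.float64(6.279429618553999)] collar u pred 319.7499706398237 tip 368.90434089795855
1 23 0.034165584942398866 z err mm at x10,x85: [np.float64(5.418467230893449), np.float64(5.818426981300555)] collar u pred 320.2067206607742 tip 370.58327738037985
```

```bash
W='python3 -m handwheel'
$W '[[-1,0,0,0,0,0,-0.8],[-1,0,0,0,0,0,-0.8],[-1,0.3,0.4,0,0,0,0],[-1,0.545,0.826,0,0,0,0],[-1,0.545,0.826,0,0,0,0]]'
$W '[[-1,0.545,0.826,0,0,0,0],[-1,0.545,0.826,0,0,0,0],[-1,0.545,0.826,0,0,0,0],[-1,0.545,0.826,0,0,0,0],[-1,0.3,0.42,0,0,0,0]]'
$W '[[-1,0,0,0.7,0,0,0],[-1,0,0,0.8,0,0,0],[-1,0,0,0.8,0,0,0],[-1,0,0,0.6,0,0,0],[-1,0,0,0,0,0,0]]'
python3 - <<'E'
from plant import *
import pickle
from h import *
ims=[]
for n,(x0,x1,y0,y1),k in(("top",(240,390,180,240),4.2),("scene",(250,400,180,240),4.2)):
    s=snapshot(n);pickle.dump(s,open(n+"2.pkl","wb"))
    ims.append(cv2.resize(s["color"][y0:y1,x0:x1,::-1],None,fx=k,fy=k,interpolation=cv2.INTER_CUBIC))
o=get_obs();print(o["tool_pos"],o["orientation"],o["force"])
cv2.imwrite("pics/entry.png",np.vstack(ims))
E
```

```text
clock: 7.45
tool_pos: [0.5705, -0.1077, 0.2844]
orientation: [179.9, 0.0, -83.7]
force: [-0.2, -0.0, -1.3]
opening: 0.0197
gripper_force: 30.0
clock: 8.07
tool_pos: [0.4849, -0.1799, 0.2851]
orientation: [-180.0, 0.0, -83.6]
force: [-0.2, -0.1, -1.6]
opening: 0.0197
gripper_force: 30.0
clock: 8.7
tool_pos: [0.4859, -0.179, 0.2114]
orientation: [179.9, 0.0, -83.6]
force: [0.0, -1.2, -1.0]
opening: 0.0201
gripper_force: 30.0
[ 0.48659339 -0.17893844  0.2127547 ] [-1.79985061e+02 -1.35959303e-02 -8.35597133e+01] [-1.0746884   1.08049277 -0.75464699]
```

View pics/entry.png

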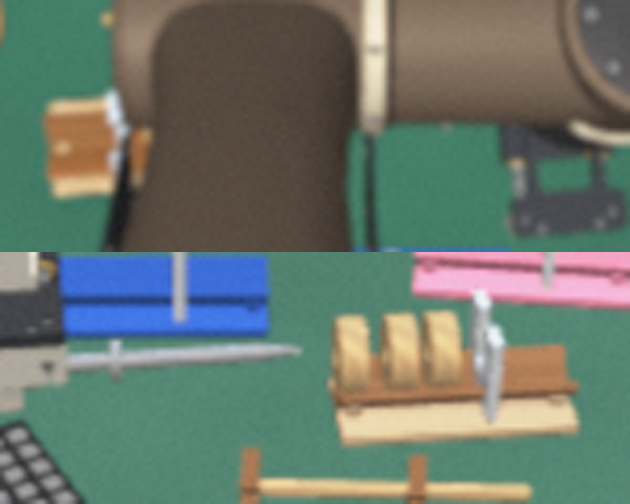

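The top view is hidden by the arm. In the scene view the rod line, running (67,361) to (300,350), extended to ring_a passes 1.3 px above the ring centre. That matches the 5.5 mm still to descend. I'll lower the rod and start threading.

```bash
W='python3 -m handwheel'
$W '[[-1,0,0,0.22,0,0,0],[-1,-0.4,0,0,0,0,0],[-1,-0.4,0,0,0,0,0],[-1,-0.4,0,0,0,0,0],[-1,0,0,0,0,0,0]]'
$W '[[-1,-0.3,0,0,0,0,0],[-1,-0.3,0,0,0,0,0],[-1,-0.3,0,0,0,0,0],[-1,-0.3,0,0,0,0,0],[-1,0,0,0,0,0,0]]'
python3 - <<'E'
from plant import *
import pickle
from h import *
s=snapshot("scene");o=get_obs();print(o["tool_pos"],o["force"],o["moment"])
cv2.imwrite("pics/thr1.png",cv2.resize(s["color"][180:240,280:400,::-1],None,fx=6,fy=6,interpolation=cv2.INTER_CUBIC))
E
```

```text
clock: 9.43
tool_pos: [0.4829, -0.1482, 0.2071]
orientation: [-180.0, 0.0, -83.5]
force: [0.7, 0.5, -2.1]
opening: 0.0196
gripper_force: 30.0
clock: 10.05
tool_pos: [0.4795, -0.1187, 0.207]
orientation: [-180.0, 0.0, -83.5]
force: [0.4, 0.5, -1.6]
opening: 0.0199
gripper_force: 30.0
[ 0.47955223 -0.11894846  0.20692483] [ 0.22010923 -0.11845099 -1.37405284] [-0.11205176  0.06614663  0.00671447]
```

View pics/thr1.png

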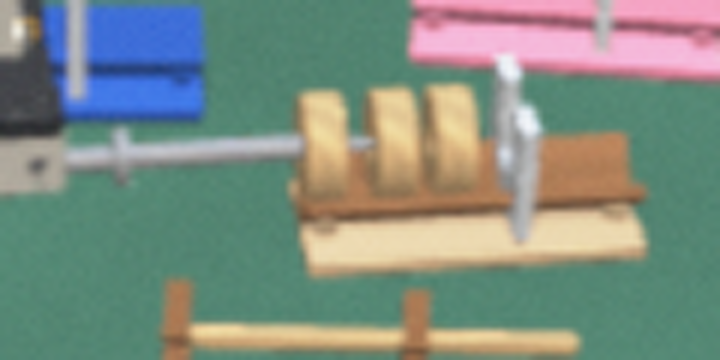

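The tip has come through ring_a at (325,142) and shows at (370,142) before ring_b, with the rings undisturbed. I'll carry on.

```bash
W='python3 -m handwheel'
$W '[[-1,-0.3,0,0,0,0,0],[-1,-0.3,0,0,0,0,0],[-1,-0.3,0,0,0,0,0],[-1,-0.3,0,0,0,0,0],[-1,0,0,0,0,0,0]]'
$W '[[-1,-0.3,0,0,0,0,0],[-1,-0.3,0,0,0,0,0],[-1,-0.3,0,0,0,0,0],[-1,-0.3,0,0,0,0,0],[-1,0,0,0,0,0,0]]'
python3 - <<'E'
from plant import *
import pickle
from h import *
s=snapshot("scene");o=get_obs();print(o["tool_pos"],o["force"],o["moment"])
cv2.imwrite("pics/thr2.png",cv2.resize(s["color"][180:240,280:400,::-1],None,fx=6,fy=6,interpolation=cv2.INTER_CUBIC))
E
```

```text
clock: 10.72
tool_pos: [0.4762, -0.0889, 0.207]
orientation: [-180.0, 0.0, -83.5]
force: [0.7, 0.1, -0.8]
opening: 0.0199
gripper_force: 30.0
clock: 11.35
tool_pos: [0.4728, -0.0591, 0.207]
orientation: [-180.0, 0.0, -83.5]
force: [0.1, 0.1, -1.3]
opening: 0.0196
gripper_force: 30.0
[ 0.47283449 -0.05928382  0.20693462] [-0.12404167 -0.99357402 -1.84993348] [-0.12984727  0.124416    0.06098291]
```

View pics/thr2.png

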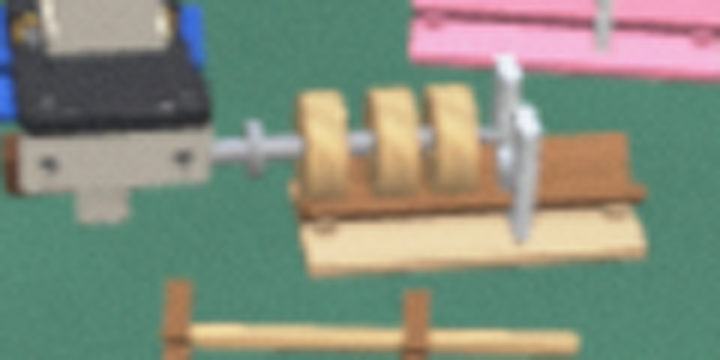

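All three rings are threaded: the shank shows in both gaps and the tip is at the plate slot, around (500,133). Now I'll close them up.

```bash
W='python3 -m handwheel'
$W '[[-1,-0.3,0,0,0,0,0],[-1,-0.3,0,0,0,0,0],[-1,-0.3,0,0,0,0,0],[-1,-0.3,0,0,0,0,0],[-1,0,0,0,0,0,0]]' | grep -E 'pos|force'
$W '[[-1,-0.2,0,0,0,0,0],[-1,-0.2,0,0,0,0,0],[-1,0,0,0,0,0,0]]'| grep -E 'pos|force'
$W '[[-1,-0.1,0,0,0,0,0],[-1,-0.1,0,0,0,0,0],[-1,0,0,0,0,0,0]]'| grep -E 'pos|force'
```

```text
tool_pos: [0.4695, -0.0292, 0.207]
force: [-0.3, 0.6, -0.9]
gripper_force: 30.0
tool_pos: [0.4684, -0.0196, 0.2069]
force: [-0.0, -0.8, -1.8]
gripper_force: 30.0
tool_pos: [0.4678, -0.0148, 0.2069]
force: [-0.3, -0.6, -1.9]
gripper_force: 30.0
```

```bash
W='python3 -m handwheel'
$W '[[-1,-0.1,0,0,0,0,0],[-1,-0.1,0,0,0,0,0],[-1,0,0,0,0,0,0]]'| grep -E 'pos|^force'
$W '[[-1,-0.06,0,0,0,0,0],[-1,0,0,0,0,0,0]]'| grep -E 'pos|^force'
$W '[[-1,-0.06,0,0,0,0,0],[-1,0,0,0,0,0,0]]'| grep -E 'pos|^force'
```

```text
tool_pos: [0.4673, -0.0097, 0.2069]
force: [0.0, 0.4, -1.9]
tool_pos: [0.4671, -0.0084, 0.2069]
force: [0.6, 0.2, -2.0]
tool_pos: [0.4669, -0.0069, 0.2069]
force: [-0.1, -0.6, -0.9]
```

```bash
W='python3 -m handwheel'
$W '[[-1,-0.04,0,0,0,0,0],[-1,0,0,0,0,0,0]]'| grep -E 'pos|^force'
$W '[[-1,-0.04,0,0,0,0,0],[-1,0,0,0,0,0,0]]'| grep -E 'pos|^force'
$W '[[-1,-0.04,0,0,0,0,0],[-1,0,0,0,0,0,0]]'| grep -E 'pos|^force'
```

```text
tool_pos: [0.4668, -0.0059, 0.2069]
force: [0.0, -0.0, -1.8]
tool_pos: [0.4667, -0.0049, 0.2069]
force: [0.2, 0.3, -1.8]
tool_pos: [0.4666, -0.0039, 0.2069]
force: [-0.4, -0.3, -1.2]
```

Run:
```python
from plant import *
from h import *
s=snapshot("scene");cv2.imwrite("pics/press1.png",cv2.resize(s["color"][180:240,280:400,::-1],None,fx=6,fy=6,interpolation=cv2.INTER_CUBIC))
```

```text
(no output)
```

View pics/press1.png

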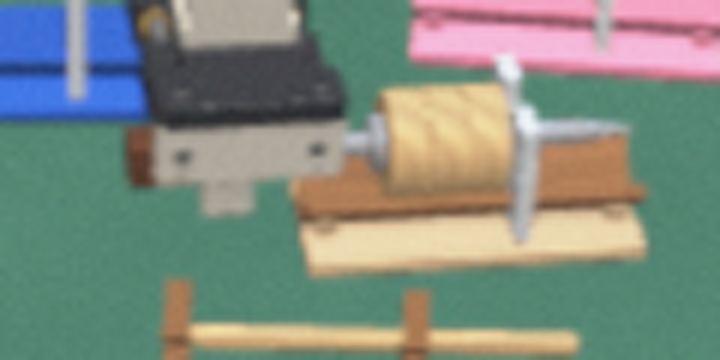

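The rings are together against the collar at (380,140), with the last one nearly at the plate face at (513,140). I'll go on in half-millimetre steps.

```bash
W='python3 -m handwheel'
for i in 1; do $W '[[-1,-0.02,0,0,0,0,0],[-1,0,0,0,0,0,0]]'| grep -E 'pos|^force'; done
$W '[[-1,-0.02,0,0,0,0,0],[-1,0,0,0,0,0,0]]'| grep -E 'pos|^force'
$W '[[-1,-0.02,0,0,0,0,0],[-1,0,0,0,0,0,0]]'| grep -E 'pos|^force'
```

```text
tool_pos: [0.4665, -0.0035, 0.2069]
force: [-0.2, -0.5, -1.5]
tool_pos: [0.4665, -0.003, 0.2069]
force: [0.8, -0.8, -1.3]
tool_pos: [0.4664, -0.0025, 0.2069]
force: [1.0, -0.7, -0.2]
```

```bash
W='python3 -m handwheel'
$W '[[-1,-0.02,0,0,0,0,0],[-1,0,0,0,0,0,0]]'| grep -E 'pos|^force'
$W '[[-1,-0.02,0,0,0,0,0],[-1,0,0,0,0,0,0]]'| grep -E 'pos|^force'
```

```text
tool_pos: [0.4664, -0.0019, 0.2069]
force: [0.1, -0.1, -1.0]
tool_pos: [0.4663, -0.0016, 0.2069]
force: [0.9, -3.3, -1.2]
```

```bash
W='python3 -m handwheel'
$W '[[-1,-0.02,0,0,0,0,0],[-1,0,0,0,0,0,0]]'| grep -E 'pos|^force'
```

```text
tool_pos: [0.4662, -0.0014, 0.2069]
force: [2.0, -7.4, -0.8]
```

Contact with the plate: about 7 N after 0.5 mm. I'll add a little and hold.

```bash
W='python3 -m handwheel'
$W '[[-1,-0.01,0,0,0,0,0],[-1,0,0,0,0,0,0],[-1,0,0,0,0,0,0]]'| grep -E 'pos|^force'
$W '[[-1,0,0,0,0,0,0],[-1,0,0,0,0,0,0],[-1,0,0,0,0,0,0],[-1,0,0,0,0,0,0],[-1,0,0,0,0,0,0]]'| grep -E 'pos|^force'
```

```text
tool_pos: [0.4661, -0.0014, 0.2069]
force: [2.2, -8.2, -1.9]
tool_pos: [0.4662, -0.0014, 0.2069]
force: [2.3, -7.6, -1.8]
```

About 8 N, held steady for about 1 s. Next I unload, lift slightly so the rings hang on the rod, back away from the plate and lift clear.

```bash
W='python3 -m handwheel'
$W '[[-1,0.03,0,0,0,0,0],[-1,0,0,-0.04,0,0,0],[-1,0,0,-0.05,0,0,0],[-1,0,0,-0.05,0,0,0],[-1,0,0,-0.05,0,0,0]]'| grep -E 'pos|^force'
$W '[[-1,0.03,0,-0.05,0,0,0],[-1,0.03,0,-0.05,0,0,0],[-1,0.04,0,-0.05,0,0,0],[-1,0.04,0,-0.05,0,0,0],[-1,0,0,0,0,0,0]]'| grep -E 'pos|ori|^force|open'
python3 - <<'E'
from plant import *
from h import *
s=snapshot("scene");cv2.imwrite("pics/lift2.png",cv2.resize(s["color"][180:240,280:400,::-1],None,fx=6,fy=6,interpolation=cv2.INTER_CUBIC));o=get_obs();print(o["force"],o["moment"],o["tool_pos"])
E
```

```text
tool_pos: [0.4659, -0.0018, 0.2114]
force: [1.2, -5.5, -3.8]
tool_pos: [0.4667, -0.0049, 0.2168]
orientation: [-180.0, 0.0, -83.6]
force: [0.2, 0.2, -1.9]
opening: 0.02
[-0.61647124 -0.62018802 -0.87832304] [-0.250971    0.06656278  0.02777126] [ 0.46674747 -0.00491805  0.21675807]
```

View pics/lift2.png

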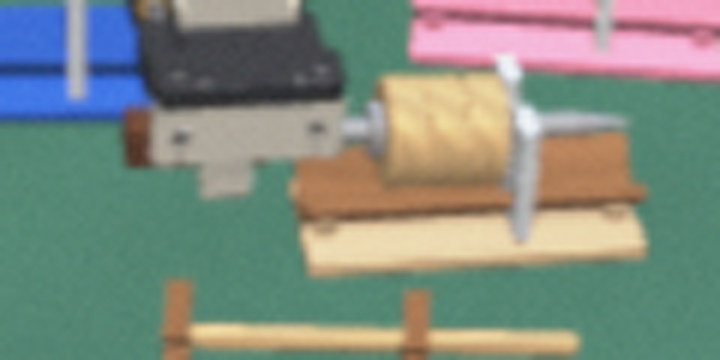

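The rings are closed up from the collar (378,128) to the plate (510,125) and hang on the rod. I'll lift and carry them with gentle ramps.

```bash
W='python3 -m handwheel'
$W '[[-1,0,0,-0.2,0,0,0],[-1,0,0,-0.4,0,0,0],[-1,0,0,-0.6,0,0,0],[-1,0,0,-0.6,0,0,0],[-1,0,0,-0.6,0,0,0]]'| grep -E 'pos|^force|open'
$W '[[-1,0,0,-0.6,0,0,0],[-1,0,0,-0.5,0,0,0],[-1,0,0,-0.4,0,0,0],[-1,0,0,-0.2,0,0,0],[-1,0,0,0,0,0,0]]'| grep -E 'pos|^force|open'
$W '[[-1,0,0,0,0,0,0.2],[-1,0,0,0,0,0,0.4],[-1,0,0,0,0,0,0.4],[-1,0,0,0,0,0,0.4],[-1,0,0,0,0,0,0.2]]'| grep -E 'pos|^force|ori'
$W '[[-1,0.057,-0.155,0,0,0,0],[-1,0.133,-0.362,0,0,0,0],[-1,0.19,-0.518,0,0,0,0],[-1,0.19,-0.518,0,0,0,0],[-1,0.19,-0.518,0,0,0,0]]' >/dev/null
$W '[[-1,0.19,-0.518,0,0,0,0],[-1,0.19,-0.518,0,0,0,0],[-1,0.19,-0.518,0,0,0,0],[-1,0.19,-0.518,0,0,0,0],[-1,0.19,-0.518,0,0,0,0]]' >/dev/null
$W '[[-1,0.19,-0.518,0,0,0,0],[-1,0.19,-0.518,0,0,0,0],[-1,0.133,-0.362,0,0,0,0],[-1,0.057,-0.155,0,0,0,0],[-1,0,0,0,0,0,0]]'
python3 - <<'E'
from plant import *
from h import *
s=snapshot("scene");pickle.dump(s,open("scene3.pkl","wb"));o=get_obs();print(o["force"],o["moment"],o["tool_pos"],o["orientation"])
p=o["tool_pos"];d=np.array([.0558,.9984,0]);O=p+d*.0735-np.array([0,0,.1602])
print("pred px",{k:proj(s,O+d*x) for k,x in dict(collar=-.003,front=.0,r3=.054,tip=.115).items()})
H=hsv(s);wood=(H[...,0]<30)&(H[...,1]>50)&(H[...,2]>150);g=(H[...,1]<60)&(H[...,2]>100)
u0,v0=map(int,proj(s,O));W=wood[v0-14:v0+16,u0-10:u0+60]
print("wood per col",dict(zip(range(u0-10,u0+60),W.sum(0))))
for u in range(u0+24,u0+46,2):
    r=np.nonzero(g[v0-12:v0+12,u])[0]+v0-12;print(u,r.mean() if len(r) else None,len(r),"axis pred",np.interp(u,[proj(s,O)[0],proj(s,O+d*.115)[0]],[proj(s,O)[1],proj(s,O+d*.115)[1]]))
E
```

```text
tool_pos: [0.4667, -0.005, 0.2779]
force: [0.5, -0.5, -2.7]
opening: 0.0201
tool_pos: [0.4667, -0.005, 0.3193]
force: [-0.5, 0.4, -3.1]
opening: 0.0201
tool_pos: [0.4666, -0.005, 0.3187]
orientation: [179.9, -0.0, -93.3]
force: [-0.5, 0.3, -1.8]
clock: 22.0
tool_pos: [0.6187, -0.0705, 0.319]
orientation: [180.0, 0.0, -93.2]
force: [0.2, -1.1, -2.7]
opening: 0.0197
gripper_force: 30.0
[-0.99519111  0.25240706 -2.22582714] [-0.1464023   0.15546418  0.03648474] [ 0.61845779 -0.07045531  0.31907512] [ 1.79982009e+02  1.61142556e-03 -9.31800803e+01]
pred px {'collar': (np.float64(319.39054441756997), np.float64(204.6097869926244)), 'front': (np.float64(320.68853701226624), np.float64(204.66202586184681)), 'r3': (np.float64(344.07657630087044), np.float64(205.6032983550478)), 'tip': (np.float64(370.5516077753043), np.float64(206.66880960103143))}
wood per col {310: np.int64(0), 311: np.int64(0), 312: np.int64(0), 313: np.int64(0), 314: np.int64(0), 315: np.int64(0), 316: np.int64(0), 317: np.int64(0), 318: np.int64(0), 319: np.int64(0), 320: np.int64(0), 321: np.int64(13), 322: np.int64(20
[... 863 characters left out ...]
.int64(9), 370: np.int64(14), 371: np.int64(15), 372: np.int64(15), 373: np.int64(15), 374: np.int64(15), 375: np.int64(15), 376: np.int64(15), 377: np.int64(16), 378: np.int64(16), 379: np.int64(16)}
344 None 0 axis pred 205.60021647354628
346 205.5 6 axis pred 205.68070825668258
348 205.5 6 axis pred 205.7612000398189
350 205.5 6 axis pred 205.84169182295523
352 205.8 5 axis pred 205.92218360609152
354 206.33333333333334 6 axis pred 206.00267538922785
356 206.33333333333334 6 axis pred 206.08316717236417
358 207.0 5 axis pred 206.1636589555005
360 207.0 5 axis pred 206.2441507386368
362 200.2941176470588 17 axis pred 206.32464252177311
364 202.14285714285714 21 axis pred 206.40513430490944
```

Run:
```python
from h import *
s=pickle.load(open("scene3.pkl","rb"));H=hsv(s);C=s["color"]
for u in (312,314,315,316,319,320,346,348,350,352,354,356,358,360,362):
    sub=C[196:216,u].astype(int);r=[196+i for i,c in enumerate(sub) if abs(c[0]-c[1])<22 and abs(c[1]-c[2])<30 and c[0]>105]
    print(u,r)
```

```text
312 [202, 203, 204, 205, 206]
314 [202, 203, 204, 205, 206]
315 [202, 203, 204, 205, 206]
316 [203, 204, 205, 206]
319 [200, 201, 202, 203, 204, 205, 206, 207, 208, 209]
320 [199, 200, 201, 202, 203, 204, 205, 206, 207, 208, 209, 210, 211, 212, 213, 214, 215]
346 [204, 205, 206, 207, 208]
348 [204, 205, 206, 207, 208]
350 [203, 204, 205, 206, 207, 208]
352 [205, 206, 207, 208, 209]
354 [203, 205, 206, 207, 208, 209]
356 [203, 205, 206, 207, 208, 209]
358 [205, 206, 207, 208, 209]
360 [205, 206, 207, 208, 209]
362 [196, 197, 198, 199, 200, 201, 202, 203, 205, 206, 207, 208, 209]
```

The rings are still closed up (columns 321–345, where 54 mm should span 23.4 px), and the rod sags about 1.7° tip-down. I'll correct the tilt and lower the rod over the notches.

```bash
W='python3 -m handwheel'
$W '[[-1,0.12,0,0,0,-0.14,0],[-1,0.12,0,0,0,-0.14,0],[-1,0,0,0.2,0,0,0],[-1,0,0,0.4,0,0,0],[-1,0,0,0.6,0,0,0]]'| grep -E 'pos|^force|open'
$W '[[-1,0,0,0.6,0,0,0],[-1,0,0,0.5,0,0,0],[-1,0,0,0.4,0,0,0],[-1,0,0,0.2,0,0,0],[-1,0,0,0,0,0,0]]'
python3 - <<'E'
from plant import *
from h import *
s=snapshot("scene");pickle.dump(s,open("scene4.pkl","wb"));C=s["color"];o=get_obs();p=o["tool_pos"];print(p,o["force"])
d=np.array([.0558,.9984,0]);O=p+d*.0735-np.array([0,0,.1602]);print("pred",proj(s,O),proj(s,O+.054*d),proj(s,O+.115*d))
v=int(proj(s,O)[1])
H=hsv(s);w=(H[...,0]<30)&(H[...,1]>50)&(H[...,2]>150)
print("ring cols",[u for u in range(305,360) if w[v-16:v-4,u].sum()>4])
for u in (312,314,316,347,352,356,360,364):
    r=[v-10+i for i,c in enumerate(C[v-10:v+12,u].astype(int)) if abs(c[0]-c[1])<22 and abs(c[1]-c[2])<30 and c[0]>105];print(u,r)
E
```

```text
tool_pos: [0.6183, -0.0755, 0.2883]
force: [-0.2, -0.6, -2.0]
opening: 0.02
clock: 23.3
tool_pos: [0.6184, -0.0743, 0.2464]
orientation: [180.0, 1.7, -93.2]
force: [0.6, -0.4, -1.6]
opening: 0.0198
gripper_force: 30.0
[ 0.61857682 -0.07433891  0.24681524] [ 0.44450895 -1.1850714  -1.86133089]
pred (np.float64(318.39863520467895), np.float64(229.4776830714018)) (np.float64(340.9816200584653), np.float64(230.41013099705128)) (np.float64(366.54350579677816), np.float64(231.4655772760396))
ring cols [321, 322, 323, 324, 325, 326, 327, 328, 329, 330, 331, 332, 333, 334, 335, 336, 337, 338, 339, 340, 341, 342, 343, 344, 345, 346, 347, 348, 349, 350, 351, 352, 353, 354, 355, 356, 357, 358, 359]
312 [227, 228, 229, 230, 231, 233, 238]
314 [227, 228, 229, 230, 238]
316 [227, 228, 229, 230, 238]
347 [225, 228, 229, 230, 231, 232, 233]
352 [225, 228, 229, 230, 231, 232, 234]
356 [224, 229, 230, 231, 232]
360 [224, 229, 230, 231, 232, 239]
364 [224, 230, 231, 232, 239]
```

```bash
W='python3 -m handwheel'
$W '[[-1,0,0,0.1,0,0,0],[-1,0,0,0.1,0,0,0],[-1,0,0,0.1,0,0,0],[-1,0,0,0.08,0,0,0],[-1,0,0,0,0,0,0]]'| grep -E 'pos|^force|open'
$W '[[-1,0,0,0.04,0,0,0],[-1,0,0,0,0,0,0]]'| grep -E 'pos|^force|open'
$W '[[-1,0,0,0.04,0,0,0],[-1,0,0,0,0,0,0]]'| grep -E 'pos|^force|open'
```

```text
tool_pos: [0.6184, -0.0741, 0.2369]
force: [0.6, 0.7, -1.7]
opening: 0.0196
tool_pos: [0.6185, -0.074, 0.2362]
force: [-0.1, -0.3, -1.4]
opening: 0.0196
tool_pos: [0.6185, -0.074, 0.2358]
force: [-1.7, 0.8, 3.9]
opening: 0.0198
```

```bash
W='python3 -m handwheel'
$W '[[-0.5,0,0,0,0,0,0],[-0.45,0,0,0,0,0,0],[-0.35,0,0,0,0,0,0],[-0.2,0,0,0,0,0,0],[-0.2,0,0,0,0,0,0]]'| grep -E 'pos|^force|open'
$W '[[0.3,0,0,0,0,0,0],[0.6,0,0,0,0,0,0],[0.6,0,0,0,0,0,0],[0.6,0,0,-0.2,0,0,0],[0.6,0,0,-0.5,0,0,0]]'| grep -E 'pos|^force|open'
$W '[[0.6,0,0,-0.8,0,0,0],[0.6,0,0,-0.8,0,0,0],[0.6,0,0,-0.8,0,0,0],[0.6,0,0,-0.8,0,0,0],[0.6,0,0,0,0,0,0]]'| grep -E 'pos|^force|open'
python3 - <<'E'
from plant import *
from h import *
o=get_obs()
for n in("scene","top"):
    s=snapshot(n);pickle.dump(s,open(n+"5.pkl","wb"));C=s["color"]
    if n=="scene":
        H=hsv(s);w=(H[...,0]<30)&(H[...,1]>50)&(H[...,2]>150);v=231
        print("wood cols",{u:int(w[v-12:v+14,u].sum()) for u in range(312,352)})
        for u in (302,304,306,312,314,316,319,320,347,352,356,360,364,368,370):
            r=[v-12+i for i,c in enumerate(C[v-12:v+14,u].astype(int)) if abs(c[0]-c[1])<22 and abs(c[1]-c[2])<30 and c[0]>105];print(u,r)
E
```

```text
tool_pos: [0.6184, -0.074, 0.2351]
force: [-0.8, -0.7, -0.6]
opening: 0.0344
tool_pos: [0.6182, -0.0746, 0.2528]
force: [0.0, -0.7, 1.0]
opening: 0.07
tool_pos: [0.6188, -0.0769, 0.3354]
force: [0.8, -0.4, 0.1]
opening: 0.0699
wood cols {312: 3, 313: 4, 314: 4, 315: 3, 316: 3, 317: 3, 318: 1, 319: 0, 320: 3, 321: 19, 322: 19, 323: 19, 324: 19, 325: 19, 326: 20, 327: 19, 328: 19, 329: 20, 330: 22, 331: 23, 332: 24, 333: 24, 334: 24, 335: 24, 336: 24, 337: 24, 338: 24, 339: 24, 340: 24, 341: 24, 342: 24, 343: 21, 344: 8, 345: 8, 346: 8, 347: 8, 348: 14, 349: 14, 350: 12, 351: 8}
302 [230, 231, 232, 233]
304 [230, 231, 232, 233, 244]
306 [230, 231, 232, 233, 234, 235, 243]
312 [228, 229, 230, 231, 232, 233, 234, 238]
314 [230, 231, 232, 233, 234, 238]
316 [230, 231, 232, 233, 234, 238, 244]
319 [228, 229, 230, 231, 232, 233, 234, 235, 236, 237, 244]
320 [227, 228, 229, 230, 231, 232, 233, 234, 235, 236, 237, 238, 239, 241, 242, 243, 244]
347 [225, 228, 229, 230, 231, 232, 233, 234, 235]
352 [225, 232, 233, 234, 235]
356 [224, 232, 233, 234, 235, 236]
360 [224, 233, 234, 235, 239]
364 [224, 233, 234, 235, 239]
368 [219, 224, 234, 235, 239]
370 [224, 239]
```

The rod rests level in both notches, on the same pixel line as at the start. The rings span columns 321–343, right against the collar (319–320) and clear of the far upright (348). The gripper is well clear, so I'm handing in.

```bash
python3 -c "
from plant import *
print(close_job())"
```

```text
the job is handed in; nothing more can be done
None
```

I handed the job in at about 25 s: all three rings were threaded, pressed against the end plate at about 8 N for about 1 s, and lifted off together; the loaded rod is back in both notches with the rings against the collar, as measured in the last scene image.

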